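Put the corkscrew away in the hidden drawer of the bottle stand

ROBOT

A 6-joint arm with a two-finger parallel gripper is mounted at the origin on a cart in front of the work surface, level with it; the furniture and walls round the work are solid. World frame = base frame: x ahead of the robot, y to its left, z up, the work surface at z = 0. Lengths are in m, angles in rad, forces in N, time in s.
With the tool pointing down it reaches from about 0.35 to 0.85 m from the base axis. Payload 8.1 kg.
Tool frame: the origin (TCP) lies between the finger pads; the fingertips stand 25 mm ahead of it and the grasp point (between the pads) lies 6 mm ahead of it (robot.tip_extent is the distance from the TCP to the fingertips, in m); z points along the fingers, y is the direction in which the jaws open and shut (so a half turn about z gives the same grasp; the last joint's range is limited). The gripper opens to 93 mm and grips with 3 to 60 N. Pads are 15 mm wide; open, the fingers measure 128 mm over their backs; the gripper's body (75 mm by 188 mm) begins 65 mm behind the grasp point.
Start: joints at [-0.085, 0.13, 1.488, -0, 1.523, -0.085], TCP at [0.6, 0, 0.244] pointing down, gripper open.
Joint ranges: [-2.96, 2.96], [-0.89, 2.26], [0.02, 2.5], [-1.34, 4.48], [0, 2.73], [-2.66, 2.66]. Speed limits (rad/s): [2.39, 2.39, 2.79, 3.14, 3.14, 3.14].

INTERFACE

Orientations are given as a rotation vector (axis times angle).
In Python, from plant import robot gives the robot as it stands.
- The arm moves only by the tool drive_tool, never from a script. Its argument "increments" is a list of rows, each a list of 7 numbers: the closure, from 0 (fully open) to 1 (shut), then the shift along the world's x, y, z in units of 25 mm (1.0 is 25 mm), then the turn, a rotation vector about the world's x, y, z in rad. In form: [[gripper, dx, dy, dz, rx, ry, rz], ...]. A call has 1 to 20 rows; each row is the pose to reach, as a shift and turn from the pose commanded when the call began; what a row does not reach only later rows make up. A row lasts 1/12 s, in which the tool goes at most 41.7 mm and 7.16 degrees, less where a joint would pass 70% of its speed; a pose out of reach is approached as far as the arm can. A call with a gripper value outside its range is refused whole. The fingers move at their own pace and stop on an object; "squeeze" is the grip in N (left out, the last holds). Time passes only in rows, so rows that repeat a pose let the fingers close. It gives the time, the measured TCP pose, the force and the opening at its end, in the units of the state.
- robot.read_state(): the state, without advancing time (a new reading comes with each control period).
- robot.read_camera(name): name is "scene" or "side" or "wrist"; returns a dict with "image" (480x640x3 uint8, red, green, blue), "fx", "fy", "cx", "cy" (pixels), "T" (4x4, takes a point from camera to world coordinates); the wrist camera has in their place "mount" (4x4, takes a point from camera to tool coordinates, whose origin is the TCP and whose axes are the flange's). Camera axes: x right, y down, z forward; pixel columns grow to the right and rows downward; lengths in m; the calibration is good to about 2 mm. A picture is of the moment at which its call begins: read the wrist's pose just before it. There is no depth.
- robot.close_job(): hands the job in, once; it reports no verdict.
The state is a dict: "t": time; "q": joint angles; "dq": joint speeds; "joint_torque": joint torques, N m; "tool_pos": TCP position; "orientation": TCP orientation; "force": force on the tool from outside, world axes, zero at the start; "wrist_torque": the same for the moment, N m; "opening": finger opening in m.
Only numpy, scipy, OpenCV 4.12 (cv2) and the standard library are available. Lean on these libraries where they do the work, as an engineer would, in place of code of your own. Each camera call takes 0.05 s, during which the arm holds its last target.

TASK

Put the folded waiter's corkscrew away in the hidden drawer of the wooden bottle stand: press the small round button on top of the stand so that the drawer springs fully out, lay the corkscrew flat on its floor (set it down, do not let it fall), and push the drawer home fully home until it latches. Leave the other things on the worktop where they are.

Things in the scene. Friction and masses are not known exactly. Their poses are not given: they have to be found in the camera images.
- drawer (a joint): How far the stand's hidden, handleless drawer is out, m: 0 = shut and latched; 0.115 = fully out. Slides toward -x of the stand. A spring drives it (3 N shut, 1 N out): released, it runs fully out by itself in about 1 s. To shut, push its front home (5 to 7 N): 1 mm past 0 (hard stop at -0.004) the latch clicks by itself and it settles at 0.
- button (a joint): Push button of the latch, m pressed in: 0 = up, 0.009 = fully down. A spring returns it; fully down takes about 4 to 5 N. The latch lets go at about 5 to 6 mm. It need not be held once the drawer runs.
- stand: Low wooden bottle stand, 148 mm deep (x from -70 to 78), 216 mm wide (y), top at 52 mm, fixed. Origin: centre of its underside; -x is its front (the drawer's), +y its left seen from the robot, z up. On top: at the right (y = -45 mm) a fixed round wooden coaster, 90 mm across, 12 mm high; at the back left the smaller round push button in a brass ring.
- button_top (a point): Centre of the top face of the push button: a plain wooden disc 36 mm across that stands 12 mm above the stand's top (at 64 mm); it is pressed straight down.
- drawer_floor (a point): Centre of the drawer's inner floor, 9 mm above the worktop; moves with the drawer; axes as the stand's. Inside it is 100 mm along x, 170 mm along y; walls rise above the floor 23 mm (sides), 11 mm (back), 32 mm (front). Fully out, the whole inside is clear of the stand. What lies in it must be under 15 mm high for it to shut.
- drawer_front (a point): Middle of the upper edge of the drawer front's outer face, 41 mm above the worktop; moves with the drawer. The front is a plain wooden board 194 mm wide, 37 mm high (from 4 mm up), 12 mm thick, facing -x of the stand; shut, it stands 5 mm proud of the edge of the stand's top above it.
- corkscrew_center (a point): Centre, half-way up (6 mm above the worktop), of the folded waiter's corkscrew lying flat: a slim wood and metal bar 112 mm long (its y axis), 22 mm wide (x), 12 mm high (z up), 75 g. Grasp it across its width at the middle.
- cutter_center (a point): Bystander: foil cutter, a U-shaped dark red block 35 x 64 x 16 mm lying flat; its centre, 8 mm up.
- wax_center (a point): Bystander: stick of sealing wax, a plain red bar 12 x 75 x 12 mm lying flat; its centre, 6 mm up.
- stamp_center (a point): Bystander: seal stamp with turned wooden handle, 26 mm across, 77 mm high, standing; its centre, 38 mm up.
Things that resemble listed ones, but are neither listed nor needed, are in the scene too. What is shaped like the part that bears corkscrew_center but orange, red or yellow is not meant.

How it is judged:
By the outcome, as a careful person would: the job done as asked, in the order asked, and still so for the second after the job is handed in, with the robot touching nothing.
It also fails if it takes over 69 s, if anything falls off the work surface, if the arm or the gripper's body presses on something with over 40 N, if the wrist force passes 120 N, or if a joint passes its speed limit or range.

## Working session

There is one attempt and no reset: what is moved stays moved. The work goes in short steps, Python scripts to look and compute and a tool call to move; the robot and the scene stay as the last step left them, time stands still between calls to the robot, and variables do not carry over. Pictures are saved under pics/ and viewed, and the job is handed in when it is done.

Besides the shell and the picture viewer there is one more tool, called after ">>>" by a JSON object that holds its "method" and its "body". drive_tool: Moves the arm, as the interface text tells. Its arguments: {"type":"object","properties":{"increments":{"type":"array"},"squeeze":{"type":"number"}},"required":["increments"]}

```bash
mkdir -p pics; cat > h.py <<'E'
import numpy as np, cv2, json
from plant import robot
from scipy.spatial.transform import Rotation as R
def cam(n,save=None):
    s=robot.read_state(); c=robot.read_camera(n)
    if n=="wrist":
        T=np.eye(4);T[:3,:3]=R.from_rotvec(s["orientation"]).as_matrix();T[:3,3]=s["tool_pos"]
        c["T"]=T@np.array(c["mount"])
    c["T"]=np.array(c["T"])
    if save: cv2.imwrite("pics/"+save+".png",c["image"][:,:,::-1]); np.savez("pics/"+save+".npz",**{k:c[k] for k in("image","fx","fy","cx","cy","T")})
    return c
def ray(c,u,v):
    d=c["T"][:3,:3]@np.array([(u-c["cx"])/c["fx"],(v-c["cy"])/c["fy"],1.]);return c["T"][:3,3],d
def onz(c,u,v,z):
    o,d=ray(c,u,v);return o+d*(z-o[2])/d[2]
def proj(c,p):
    q=np.linalg.inv(c["T"])@np.append(p,1);return c["fx"]*q[0]/q[2]+c["cx"],c["fy"]*q[1]/q[2]+c["cy"]
E
python3 - <<'E'
from h import *
print(robot.read_state())
for n in("scene","side","wrist"):
    c=cam(n,n+"0");print(n,c["T"].round(3).tolist(),c["fx"],c["cx"],c["cy"])
E
```

```text
{'t': 0.0, 'q': array([-8.53868924e-02,  1.31173043e-01,  1.48923525e+00,  9.23867385e-06,
        1.52298781e+00, -8.53896766e-02]), 'dq': array([-2.24072334e-03,  2.78398159e-04, -1.28579843e-04, -1.49185363e-04,
       -1.52293086e-04,  1.55014254e-05]), 'joint_torque': array([-1.61290725e-03, -5.59853125e+01, -4.91755986e+01,  7.67333270e-02,
        3.59135563e-02, -2.97389461e-04]), 'tool_pos': array([5.99496494e-01, 7.65688633e-05, 2.42604482e-01]), 'orientation': array([-2.22045896e+00, -2.22046415e+00,  1.81310390e-03]), 'force': array([0.20346961, 0.05741288, 0.56328535]), 'wrist_torque': array([ 0.00100792, -0.02055044,  0.0298426 ]), 'opening': 0.09300213308864165}
scene [[-0.777, -0.395, 0.491, -0.012], [-0.63, 0.478, -0.612, 0.895], [0.007, -0.785, -0.62, 0.766], [0.0, 0.0, 0.0, 1.0]] 455.1853890964873 321.8620151281219 236.41858338688073
side [[0.93, -0.224, 0.291, 0.187], [-0.367, -0.59, 0.719, -0.7], [0.011, -0.775, -0.631, 0.88], [0.0, 0.0, 0.0, 1.0]] 551.2582096167716 318.39374413036603 239.85358290151007
wrist [[1.0, -0.0, -0.001, 0.6], [-0.001, -0.962, -0.273, 0.077], [-0.001, 0.273, -0.962, 0.384], [0.0, 0.0, 0.0, 1.0]] 401.3239567761565 317.58846850007166 237.8501251940577
```

View pics/scene0.png

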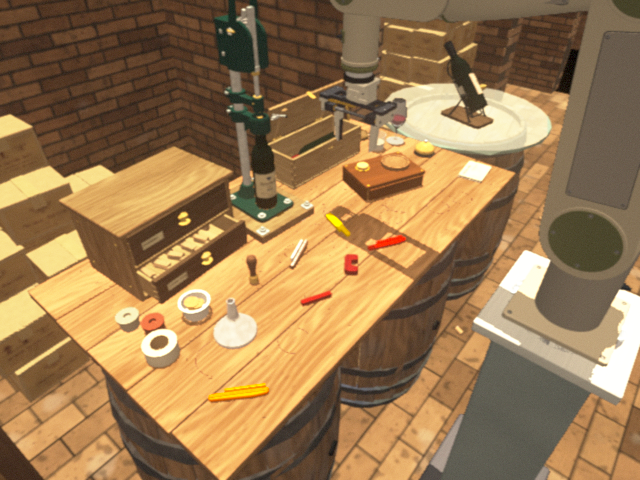

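View pics/side0.png

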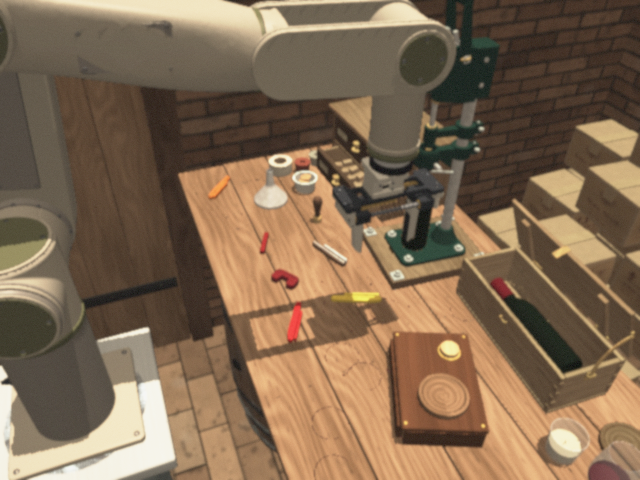

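View pics/wrist0.png

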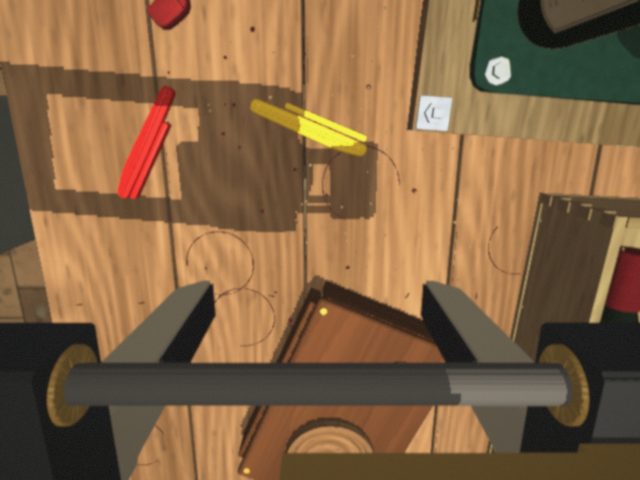

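Corkscrew (silver-white and wood) is at scene (298,252) / side (330,252). The red, yellow and orange ones are decoys. The stand is in the side view at (437,388). I'll zoom in for accurate points.

```bash
python3 - <<'E'
import cv2
a=cv2.imread("pics/side0.png")
cv2.imwrite("pics/z1.png",cv2.resize(a[320:450,370:500],None,fx=4.6,fy=4.6,interpolation=2))
cv2.imwrite("pics/z2.png",cv2.resize(a[220:290,290:390],None,fx=8,fy=8,interpolation=2))
b=cv2.imread("pics/scene0.png")
cv2.imwrite("pics/z3.png",cv2.resize(b[140:220,330:430],None,fx=7,fy=7,interpolation=2))
cv2.imwrite("pics/z4.png",cv2.resize(b[230:280,270:330],None,fx=10,fy=10,interpolation=2))
E
```

```text
(no output)
```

View pics/z1.png

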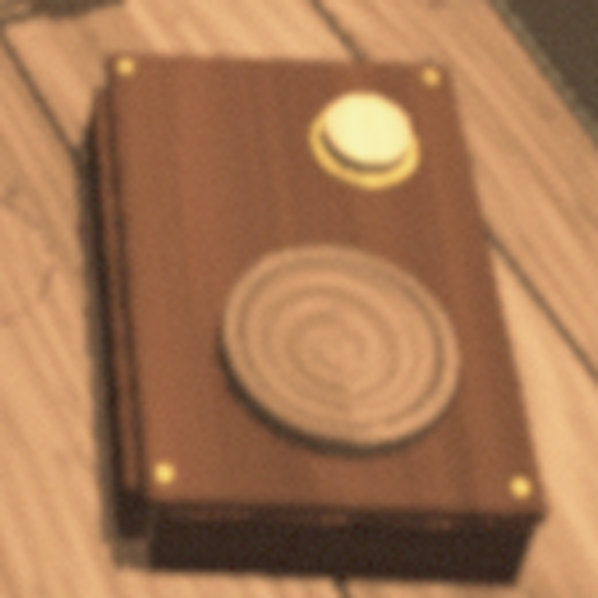

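View pics/z2.png

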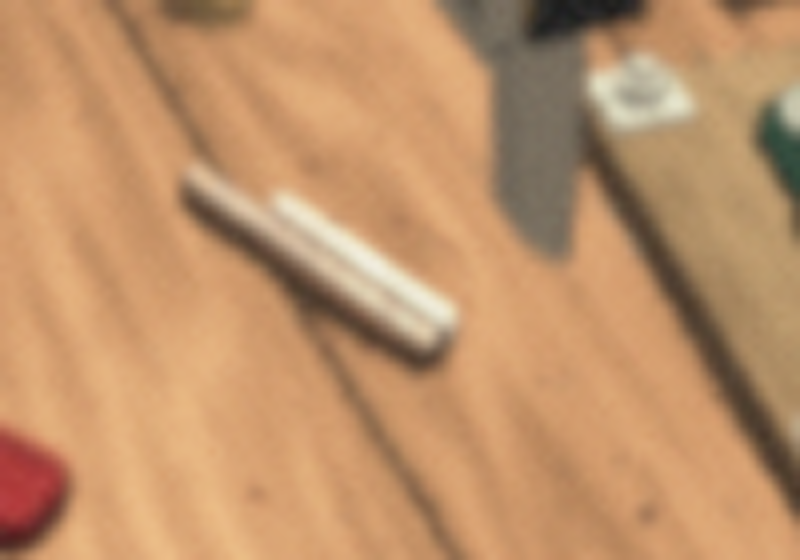

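View pics/z3.png

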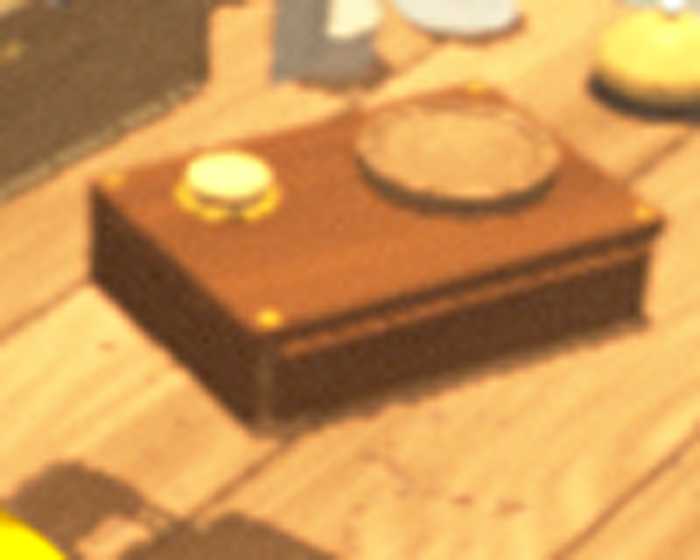

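View pics/z4.png

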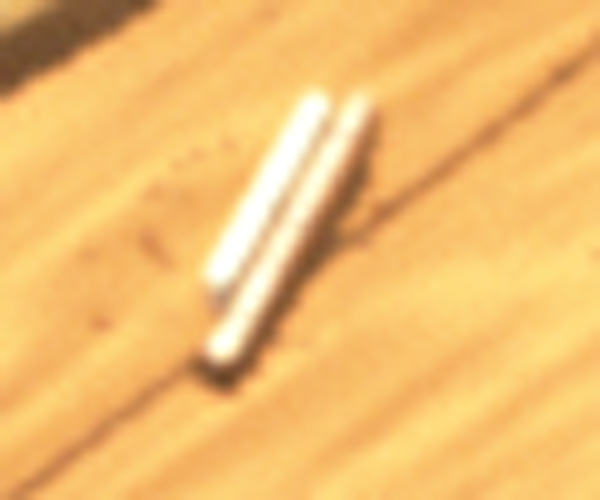

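```bash
python3 - <<'E'
from h import *
S=np.load("pics/side0.npz");C=np.load("pics/scene0.npz")
P=lambda c,l,s,o,z:[onz(c,u/s+o[0],v/s+o[1],z).round(4)[:2] for u,v in l]
a=np.array(P(S,[(125,67),(431,77),(164,474),(520,488)],4.6,(370,320),.052));print("pins side FL BL FR BR",a.tolist(),a.mean(0))
b=np.array(P(C,[(269,320),(114,181),(645,214),(476,91)],7,(330,140),.052));print("pins scene",b.tolist(),b.mean(0))
for n,p in(("side",a),("scene",b)):
    y=(p[0]+p[1]-p[2]-p[3])/2;x=(p[1]+p[3]-p[0]-p[2])/2
    print(n,"yaw",np.degrees(np.arctan2(-y[0],y[1])),np.degrees(np.arctan2(x[1],x[0])),np.linalg.norm(x),np.linalg.norm(y))
print("button",P(S,[(369,130)],4.6,(370,320),.064),P(C,[(229,177)],7,(330,140),.064))
print("coaster",P(S,[(341,345)],4.6,(370,320),.064),P(C,[(459,153)],7,(330,140),.064))
print("cork side",P(S,[(192,172),(430,345),(275,195),(452,318),(318,258)],8,(290,220),.012))
print("cork scene",P(C,[(222,348),(362,100),(217,272),(318,100)],10,(270,230),.012))
E
```

```text
pins side FL BL FR BR [[0.6051, -0.0864], [0.7247, -0.1382], [0.5264, -0.266], [0.6457, -0.3182]] [ 0.625475 -0.2022  ]
pins scene [[0.5997, -0.0863], [0.7204, -0.139], [0.5213, -0.2664], [0.6398, -0.317]] [ 0.6203   -0.202175]
side yaw -23.679508913938417 -23.524869458293047 0.13027778974176685 0.19632972902747056
scene yaw -23.9417021991243 -23.357400159530034 0.1302761777916439 0.19590597872448917
button [array([ 0.6771, -0.1615])] [array([ 0.6709, -0.1572])]
coaster [array([ 0.6109, -0.2477])] [array([ 0.6038, -0.2413])]
cork side [array([0.5742, 0.2866]), array([0.611 , 0.1861]), array([0.5941, 0.2671]), array([0.622 , 0.1949]), array([0.5951, 0.2346])]
cork scene [array([0.5704, 0.2842]), array([0.6076, 0.1876]), array([0.5906, 0.2636]), array([0.6165, 0.195 ])]
```

```bash
python3 - <<'E'
from h import *
S=np.load("pics/side0.npz");C=np.load("pics/scene0.npz");W=np.load("pics/wrist0.npz")
print("machine base corners side z.02",[onz(S,u,v,.02)[:2].round(3) for u,v in((396,278),(362,228),(480,258))], "bottle base",onz(S,415,248,.03)[:2].round(3),"column",onz(S,445,225,.03)[:2].round(3))
print("stamp base",onz(S,316,219,0)[:2].round(3),onz(C,253,283,0)[:2].round(3))
print("cutter",onz(S,285,279,.016)[:2].round(3),"wax",onz(S,265,243,.012)[:2].round(3))
print("crate front base side",[onz(S,u,v,0)[:2].round(3) for u,v in((460,293),(570,405))],"wrist z0",[onz(W,u,v,0)[:2].round(3) for u,v in((515,330),(540,195))])
print("crate heights: scene/side same corner", onz(S,465,262,.1)[:2].round(3))
print("yellow wrist",[onz(W,u,v,.012)[:2].round(3) for u,v in((255,103),(365,150))],"red",[onz(W,u,v,.012)[:2].round(3) for u,v in((165,92),(128,195))])
E
```

```text
machine base corners side z.02 [array([0.698, 0.089]), array([0.704, 0.285]), array([0.919, 0.079])] bottle base [0.784 0.157] column [0.901 0.21 ]
stamp base [0.618 0.386] [0.609 0.383]
cutter [0.462 0.18 ] wax [0.459 0.324]
crate front base side [array([0.823, 0.011]), array([ 0.851, -0.316])] wrist z0 [array([ 0.809, -0.134]), array([0.814, 0.011])]
crate heights: scene/side same corner [0.813 0.007]
yellow wrist [array([0.544, 0.095]), array([0.642, 0.054])] red [array([0.466, 0.104]), array([0.422, 0.013])]
```

>>> {"method": "drive_tool", "body": {"increments": [[1, 1.0, -2.1, -1.2, 0, 0, 0], [1, 2.0, -4.2, -2.4, 0, 0, 0], [1, 2.98, -6.36, -3.6, 0, 0, 0], [1, 2.98, -6.36, -4.8, 0, 0, 0], [1, 2.98, -6.36, -5.6, 0, 0, 0], [1, 2.98, -6.36, -5.6, 0, 0, 0], [1, 2.98, -6.36, -5.6, 0, 0, 0], [1, 2.98, -6.36, -5.6, 0, 0, 0]], "squeeze": 10}}

```text
t: 0.82
tool_pos: [0.673, -0.159, 0.1014]
orientation: [-2.22, -2.217, 0.003]
force: [0.1, 1.7, 0.3]
opening: 0.0444
```

```bash
python3 - <<'E'
from h import *
s=robot.read_state();print(s["tool_pos"],s["force"],s["opening"],s["t"])
cam("side","side1");a=cv2.imread("pics/side1.png")
cv2.imwrite("pics/z5.png",cv2.resize(a[250:450,350:550],None,fx=3,fy=3,interpolation=2))
E
```

```text
[ 0.67303819 -0.15896172  0.1014183 ] [0.13601814 1.65897406 0.34726399] 0.044378455051012754 0.8167
```

View pics/z5.png

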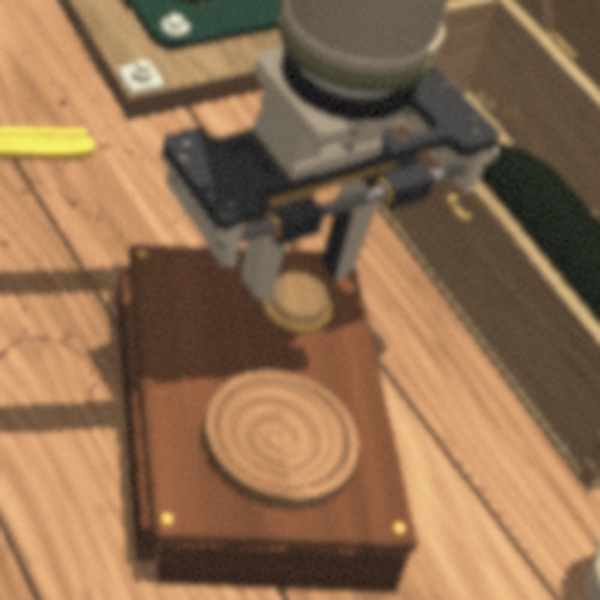

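Fingers are centred over the button but still closing (44 mm). I'll let them shut, then press.

>>> {"method": "drive_tool", "body": {"increments": [[1, 0, 0, 0, 0, 0, 0], [1, 0, 0, 0, 0, 0, 0], [1, 0, 0, 0, 0, 0, 0], [1, 0, 0, 0, 0, 0, 0], [1, 0, 0, 0, 0, 0, 0], [1, 0, 0, 0, 0, 0, 0], [1, 0, 0, 0, 0, 0, 0], [1, 0, 0, 0, 0, 0, 0], [1, 0, 0, -0.3, 0, 0, 0], [1, 0, 0, -0.5, 0, 0, 0], [1, 0, 0, -0.6, 0, 0, 0], [1, 0, 0, -0.7, 0, 0, 0], [1, 0, 0, -0.75, 0, 0, 0], [1, 0, 0, -0.75, 0, 0, 0]]}}

```text
t: 2.03
tool_pos: [0.6742, -0.1589, 0.0842]
orientation: [-2.221, -2.221, 0.001]
force: [0.0, 0.7, 0.2]
opening: 0.0002
```

```bash
python3 - <<'E'
from h import *
cam("side","side2");a=cv2.imread("pics/side2.png")
cv2.imwrite("pics/z6.png",cv2.resize(a[250:450,300:550],None,fx=3,fy=3,interpolation=2))
E
```

```text
(no output)
```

View pics/z6.png

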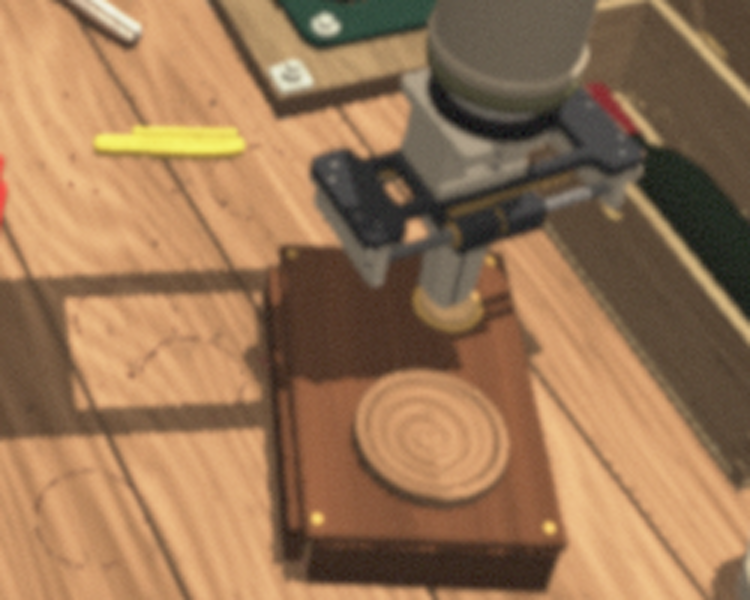

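>>> {"method": "drive_tool", "body": {"increments": [[1, 0, 0, -0.06, 0, 0, 0], [1, 0, 0, -0.12, 0, 0, 0], [1, 0, 0, -0.12, 0, 0, 0]]}}

```text
t: 2.33
tool_pos: [0.6747, -0.159, 0.082]
orientation: [2.221, 2.221, 0.0]
force: [-0.6, 0.0, 2.9]
opening: 0.0007
```

```bash
python3 - <<'E'
from h import *
c=cam("side","side3");a=cv2.imread("pics/side3.png")
for x in(-.0,.0): pass
print(proj(c,[.674,-.159,.059]), c["T"][:3,3])
cv2.imwrite("pics/z7.png",cv2.resize(a[300:400,390:520],None,fx=6,fy=6,interpolation=2))
E
```

```text
(np.float64(447.64870934588134), np.float64(349.4589770665128)) [ 0.18713375 -0.69951347  0.87973141]
```

View pics/z7.png

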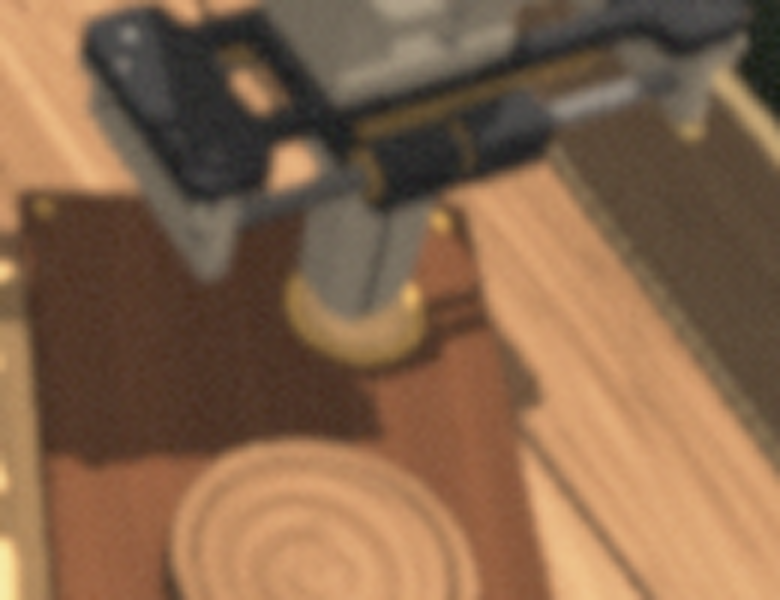

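The drawer has sprung out (a bright interior shows at left). Lifting and going to the corkscrew.

>>> {"method": "drive_tool", "body": {"increments": [[1, 0, 0, 1.5, 0, 0, 0], [0.5, 0, 0, 3.0, 0, 0, 0], [0, 0, 0, 4.7, 0, 0, 0], [0, -0.3, 1.6, 4.7, 0, 0, 0.1], [0, -0.6, 3.2, 4.7, 0, 0, 0.2], [0, -0.9, 4.8, 4.7, 0, 0, 0.3], [0, -1.2, 6.4, 4.7, 0, 0, 0.36], [0, -1.5, 8.0, 4.7, 0, 0, 0.36], [0, -1.9, 9.6, 4.7, 0, 0, 0.36], [0, -2.2, 11.2, 4.7, 0, 0, 0.36], [0, -2.5, 12.8, 4.7, 0, 0, 0.36], [0, -2.8, 14.4, 4.7, 0, 0, 0.36], [0, -3.1, 15.88, 4.7, 0, 0, 0.36], [0, -3.1, 15.88, 4.7, 0, 0, 0.36], [0, -3.1, 15.88, 4.7, 0, 0, 0.36], [0, -3.1, 15.88, 4.7, 0, 0, 0.36], [0, -3.1, 15.88, 4.7, 0, 0, 0.36]]}}

```text
t: 3.8
tool_pos: [0.5973, 0.2368, 0.1992]
orientation: [1.789, 2.582, -0.001]
force: [-0.3, 0.1, 0.0]
opening: 0.0926
```

```bash
python3 - <<'E'
from h import *
cam("side","side4");cam("scene","scene4");cam("wrist","wrist4")
E
```

```text
(no output)
```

View pics/wrist4.png

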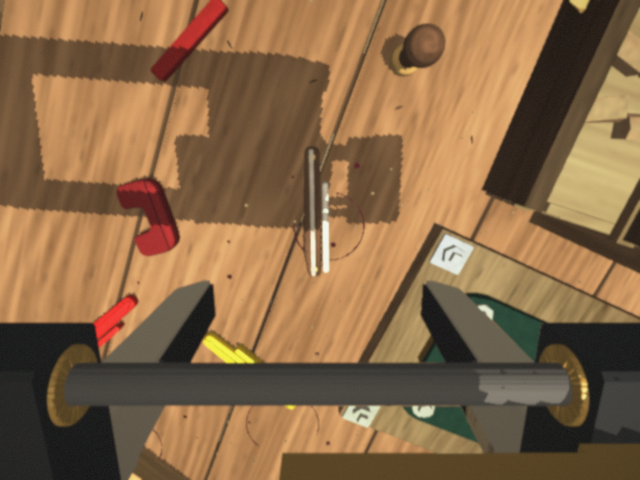

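View pics/side4.png

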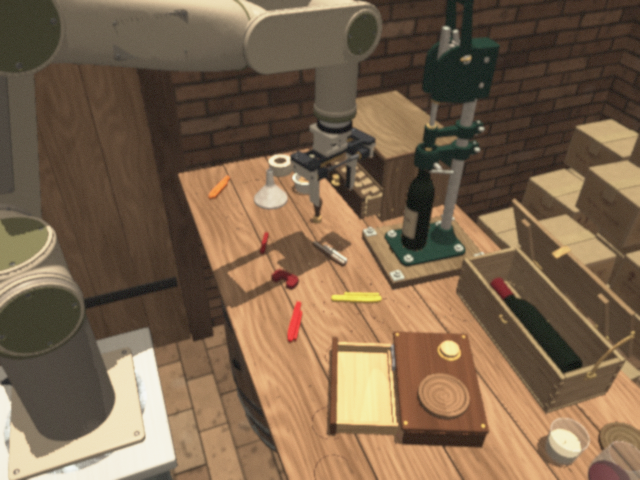

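The drawer is fully out (side view, tray at 365,388). In the wrist view the corkscrew runs from (311,148) to (314,275), spanning columns 305–331.

```bash
python3 - <<'E'
from h import *
W=np.load("pics/wrist4.npz")
im=W["image"]
cv2.imwrite("pics/z8.png",cv2.resize(im[135:290,270:370,::-1],None,fx=3.8,fy=3.8,interpolation=2))
p=[onz(W,u,v,.012)[:2] for u,v in((311,147),(314,276))];d=p[1]-p[0];print(p,np.linalg.norm(d),np.degrees(np.arctan2(d[1],d[0])))
e=[onz(W,u,212,.011)[:2] for u in(304.5,331)];print(e,np.linalg.norm(e[1]-e[0]))
S=np.load("pics/side4.npz")
q=[onz(S,u,v,.041)[:2].round(3) for u,v in((331,340),(330,428))];print("front top outer",q)
E
```

```text
[array([0.57241729, 0.29041386]), array([0.61300318, 0.18781845])] 0.11033146555797971 -68.41666128329554
[array([0.58572268, 0.23846581]), array([0.60655048, 0.24624215])] 0.022232157357438796
front top outer [array([ 0.482, -0.044]), array([ 0.406, -0.222])]
```

View pics/z8.png

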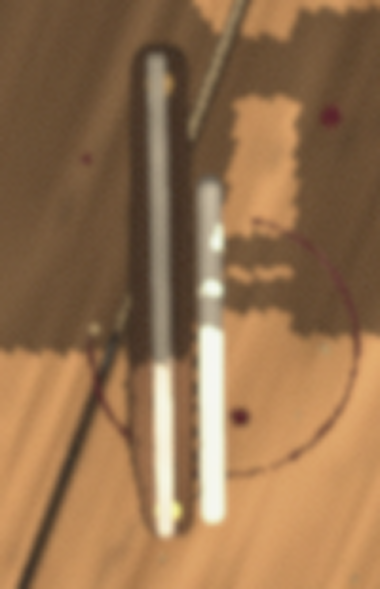

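>>> {"method": "drive_tool", "body": {"increments": [[0.4, 0, 0.1, -1.4, 0, 0, 0.017], [0.4, 0, 0.1, -2.8, 0, 0, 0.017], [0.4, 0, 0.1, -4.2, 0, 0, 0.017], [0.4, 0, 0.1, -5.4, 0, 0, 0.017], [0.4, 0, 0.1, -6.3, 0, 0, 0.017], [0.4, 0, 0.1, -6.7, 0, 0, 0.017], [0.4, 0, 0.1, -6.87, 0, 0, 0.017], [0.4, 0, 0.1, -6.87, 0, 0, 0.017], [0.4, 0, 0.1, -6.87, 0, 0, 0.017]]}}

```text
t: 4.7
tool_pos: [0.5984, 0.2406, 0.0293]
orientation: [1.766, 2.597, 0.003]
force: [0.5, -0.5, 0.1]
opening: 0.0558
```

```bash
python3 - <<'E'
from h import *
c=cam("wrist","wrist5")
E
```

```text
(no output)
```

View pics/wrist5.png

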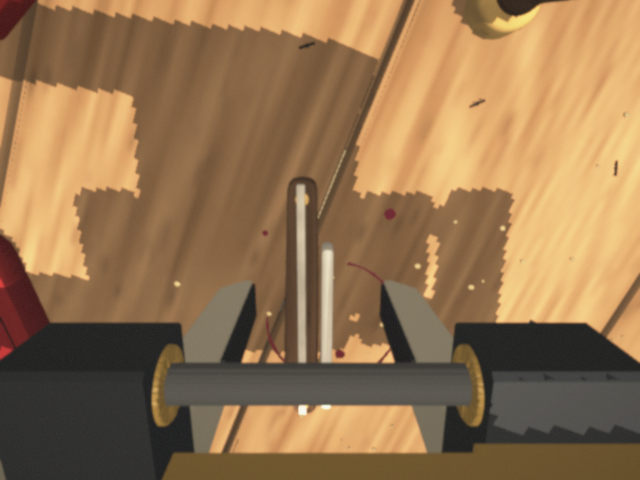

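The corkscrew is centred between the jaws, so I'll grip it and lift slightly.

>>> {"method": "drive_tool", "body": {"increments": [[1, 0, 0, 0, 0, 0, 0], [1, 0, 0, 0, 0, 0, 0], [1, 0, 0, 0, 0, 0, 0], [1, 0, 0, 0, 0, 0, 0], [1, 0, 0, 0, 0, 0, 0], [1, 0, 0, 0, 0, 0, 0], [1, 0, 0, 0, 0, 0, 0], [1, 0, 0, 0, 0, 0, 0], [1, 0, 0, 0, 0, 0, 0], [1, 0, 0, 0, 0, 0, 0]], "squeeze": 20}}

```text
t: 5.58
tool_pos: [0.597, 0.2406, 0.0277]
orientation: [-1.766, -2.598, 0.0]
force: [-1.3, -0.3, 1.3]
opening: 0.0203
```

>>> {"method": "drive_tool", "body": {"increments": [[1, 0, 0, 0.5, 0, 0, 0], [1, 0, 0, 1.5, 0, 0, 0], [1, 0, 0, 2.8, 0, 0, 0], [1, 0, 0, 4.0, 0, 0, 0], [1, 0, 0, 4.0, 0, 0, 0], [1, 0, 0, 4.0, 0, 0, 0]]}}

```text
t: 6.08
tool_pos: [0.5991, 0.2412, 0.1315]
orientation: [1.764, 2.595, 0.008]
force: [-0.5, -0.8, -1.9]
opening: 0.0205
```

```bash
python3 - <<'E'
from h import *
c=cam("wrist","wrist6");cam("side","side6")
s=robot.read_state();print(s["tool_pos"],s["opening"],s["force"])
S=np.load("pics/side4.npz")
cv2.imwrite("pics/z9.png",cv2.resize(S["image"][325:450,315:500,::-1],None,fx=4.3,fy=4.3,interpolation=2))
E
```

```text
[0.59653798 0.24034556 0.12713644] 0.020596778463005623 [-1.38510674 -0.04881103 -1.06651768]
```

View pics/wrist6.png

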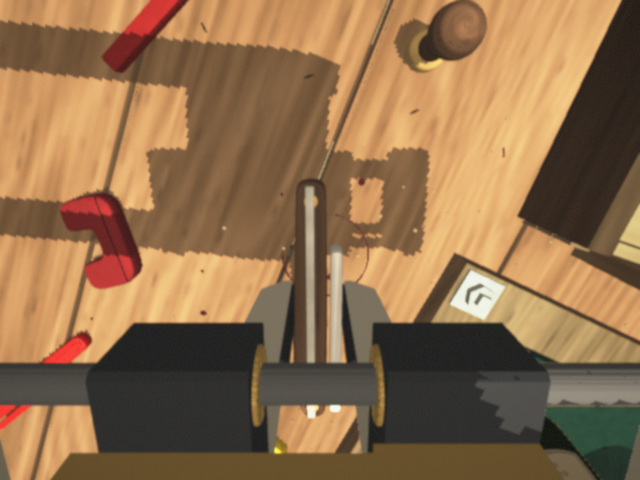

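View pics/z9.png

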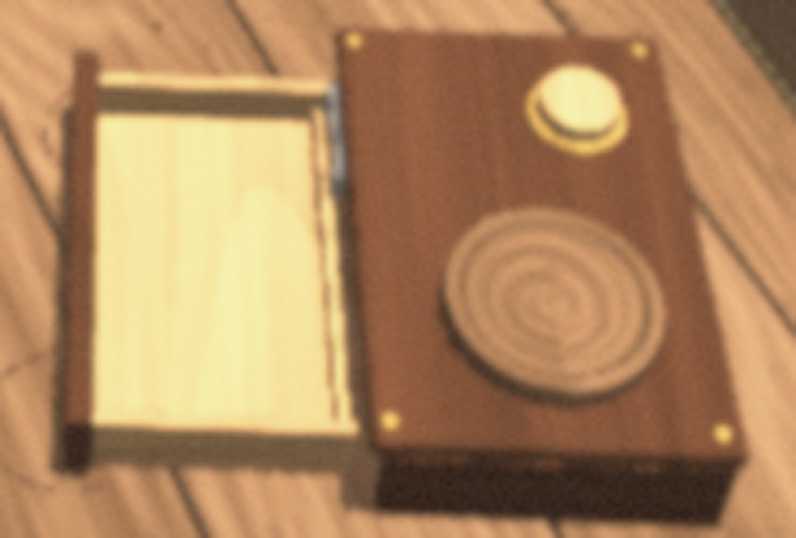

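```bash
python3 - <<'E'
from h import *
C=np.load("pics/scene4.npz")
cv2.imwrite("pics/z10.png",cv2.resize(C["image"][140:250,320:450,::-1],None,fx=6,fy=6,interpolation=2))
E
```

```text
(no output)
```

View pics/z10.png

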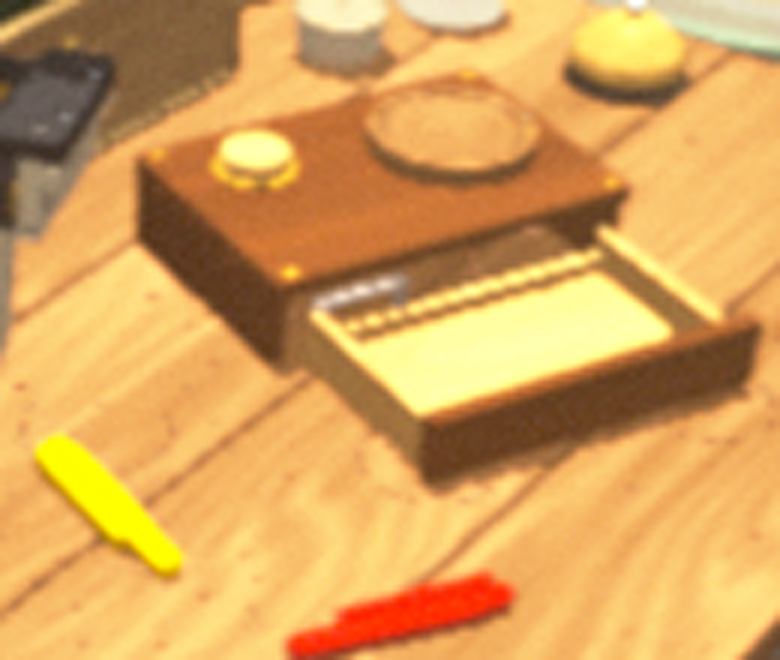

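```bash
python3 - <<'E'
from h import *
C=np.load("pics/scene4.npz");S=np.load("pics/side4.npz")
P=lambda c,l,s,o,z:np.array([onz(c,u/s+o[0],v/s+o[1],z).round(4)[:2] for u,v in l])
a=P(S,[(78,55),(66,425)],4.3,(315,325),.041);b=P(C,[(425,430),(755,328)],6,(320,140),.041)
print(a,a.mean(0),b,b.mean(0))
# floor far-left corner (97,112), far right(310,120),near back(335,425)? side; back wall top
f=P(S,[(98,112),(308,120)],4.3,(315,325),.009);print("floor left corners",f, np.linalg.norm(f[1]-f[0]))
th=np.radians(-23.6);O=np.array([.619,-.2006]);Rm=np.array([[np.cos(th),-np.sin(th)],[np.sin(th),np.cos(th)]])
for p in list(a)+list(b)+list(f): print((Rm.T@(p-O)).round(4))
print("target",O+Rm@[-.128,0])
E
```

```text
[[ 0.4882 -0.0403]
 [ 0.4099 -0.2151]] [ 0.44905 -0.1277 ] [[ 0.4848 -0.0294]
 [ 0.4072 -0.2053]] [ 0.446   -0.11735]
floor left corners [[ 0.495  -0.0504]
 [ 0.5845 -0.0898]] 0.0977885985174141
[-0.184   0.0945]
[-0.1858 -0.097 ]
[-0.1915  0.1032]
[-0.1922 -0.0891]
[-0.1738  0.088 ]
[-0.076   0.0877]
target [ 0.50170557 -0.14935532]
```

>>> {"method": "drive_tool", "body": {"increments": [[1, -0.2, -0.8, 0, 0, 0, -0.05], [1, -0.5, -2.0, 0, 0, 0, -0.12], [1, -0.8, -3.4, 0, 0, 0, -0.2], [1, -1.15, -4.8, 0, 0, 0, -0.28], [1, -1.5, -6.2, 0, 0, 0, -0.36], [1, -1.85, -7.6, 0, 0, 0, -0.44], [1, -2.2, -9.0, 0, 0, 0, -0.52], [1, -2.55, -10.4, 0, 0, 0, -0.6], [1, -2.9, -11.8, 0, 0, 0, -0.67], [1, -3.2, -13.2, 0, 0, 0, -0.73], [1, -3.5, -14.4, 0, 0, 0, -0.77], [1, -3.7, -15.2, 0, 0, 0, -0.789], [1, -3.76, -15.62, 0, 0, 0, -0.789], [1, -3.76, -15.62, -0.7, 0, 0, -0.789], [1, -3.76, -15.62, -1.4, 0, 0, -0.789], [1, -3.76, -15.62, -2.0, 0, 0, -0.789], [1, -3.76, -15.62, -2.0, 0, 0, -0.789], [1, -3.76, -15.62, -2.0, 0, 0, -0.789], [1, -3.76, -15.62, -2.0, 0, 0, -0.789]]}}

```text
t: 7.77
tool_pos: [0.5031, -0.1495, 0.0778]
orientation: [-2.628, -1.721, 0.0]
force: [0.2, 0.2, -0.8]
opening: 0.0206
```

```bash
python3 - <<'E'
from h import *
c=cam("wrist","wrist7");s=robot.read_state();print(s["tool_pos"],s["opening"],s["force"])
a=cam("side","side7")["image"];cv2.imwrite("pics/z11.png",cv2.resize(a[280:450,280:510,::-1],None,fx=3.4,fy=3.4,interpolation=2))
E
```

```text
[ 0.50362335 -0.14977624  0.0784261 ] 0.02046430905976329 [ 0.47505456  0.54726491 -0.70161537]
```

View pics/wrist7.png

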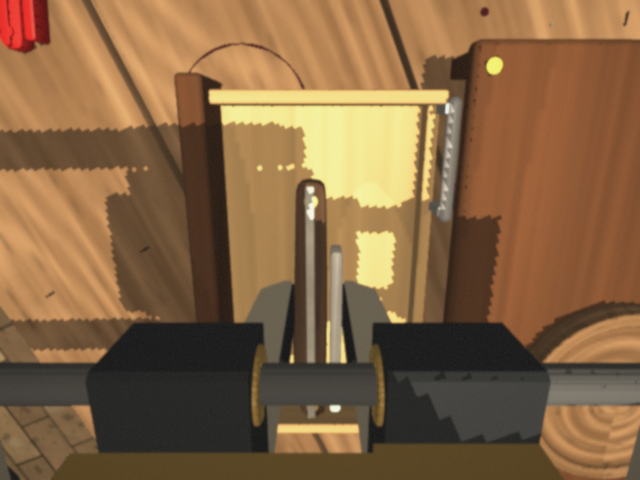

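View pics/z11.png

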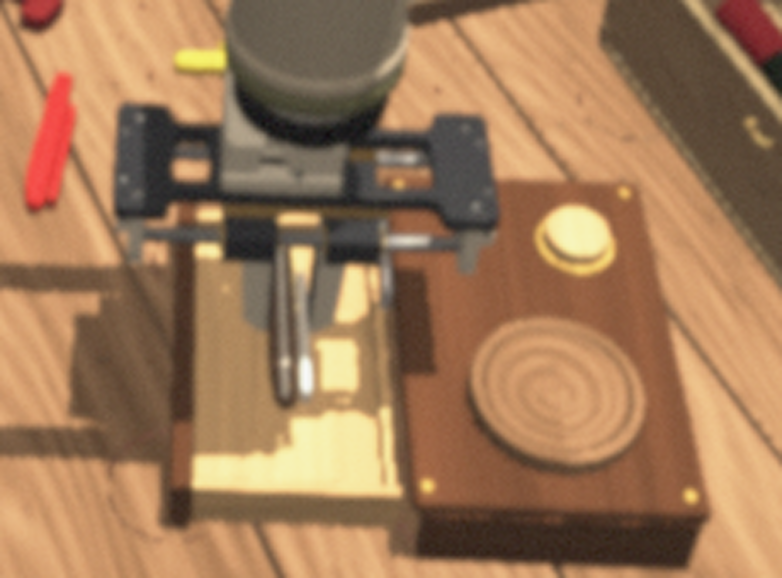

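Well aligned: the corkscrew is parallel to the drawer walls and about central. Lowering.

>>> {"method": "drive_tool", "body": {"increments": [[1, 0, 0, -0.5, 0, 0, 0], [1, 0, 0, -1.0, 0, 0, 0], [1, 0, 0, -1.3, 0, 0, 0], [1, 0, 0, -1.45, 0, 0, 0], [1, 0, 0, -1.55, 0, 0, 0], [1, 0, 0, -1.6, 0, 0, 0], [1, 0, 0, -1.6, 0, 0, 0], [1, 0, 0, -1.6, 0, 0, 0], [1, 0, 0, -1.6, 0, 0, 0], [1, 0, 0, -1.6, 0, 0, 0]]}}

```text
t: 8.7
tool_pos: [0.5033, -0.1501, 0.0381]
orientation: [2.628, 1.72, 0.001]
force: [-0.3, 0.1, -1.2]
opening: 0.0203
```

>>> {"method": "drive_tool", "body": {"increments": [[1, 0, 0, -0.03, 0, 0, 0], [1, 0, 0, -0.06, 0, 0, 0], [1, 0, 0, -0.06, 0, 0, 0], [1, 0, 0, -0.06, 0, 0, 0]]}}

```text
t: 9.03
tool_pos: [0.5034, -0.1501, 0.0366]
orientation: [2.628, 1.72, 0.001]
force: [-0.7, 0.3, 3.6]
opening: 0.0204
```

Contact (about 4 N up). Releasing gently with a partial opening, then lifting.

>>> {"method": "drive_tool", "body": {"increments": [[0.7, 0, 0, 0, 0, 0, 0], [0.6, 0, 0, 0, 0, 0, 0], [0.6, 0, 0, 0, 0, 0, 0], [0.6, 0, 0, 0, 0, 0, 0], [0.6, 0, 0, 0, 0, 0, 0], [0.6, 0, 0, 0.4, 0, 0, 0], [0.6, 0, 0, 1.0, 0, 0, 0], [0.6, 0, 0, 2.0, 0, 0, 0], [0.6, 0, 0, 3.5, 0, 0, 0], [0.6, 0, 0, 4.5, 0, 0, 0], [0.6, 0, 0, 4.5, 0, 0, 0], [0.6, 0, 0, 4.5, 0, 0, 0], [0.6, 0, 0, 4.5, 0, 0, 0]]}}

```text
t: 10.12
tool_pos: [0.5028, -0.1499, 0.1486]
orientation: [2.629, 1.72, -0.0]
force: [-0.6, 0.3, -1.0]
opening: 0.037
```

```bash
python3 - <<'E'
from h import *
c=cam("wrist","wrist8");s=robot.read_state();print(s["tool_pos"],s["opening"],s["force"])
E
```

```text
[ 0.50227044 -0.14968754  0.14769554] 0.037145174827619414 [-0.0202877  -0.03237585  0.77831913]
```

View pics/wrist8.png

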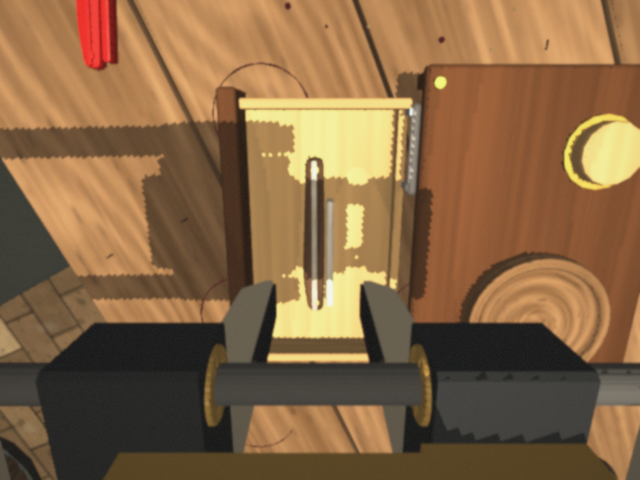

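```bash
python3 - <<'E'
from h import *
print(robot.read_state()["q"].round(3))
E
```

```text
[-0.387 -0.006  1.809 -0.     1.341  0.025]
```

>>> {"method": "drive_tool", "body": {"increments": [[1, -0.6, 0.26, 0, 0, 0, 0.12], [1, -1.2, 0.53, 0, 0, 0, 0.24], [1, -1.8, 0.79, 0, 0, 0, 0.36], [1, -2.4, 1.05, 0, 0, 0, 0.48], [1, -3.0, 1.32, 0, 0, 0, 0.6], [1, -3.6, 1.58, 0, 0, 0, 0.72], [1, -3.6, 1.58, 0, 0, 0, 0.84], [1, -3.6, 1.58, 0, 0, 0, 0.96], [1, -3.6, 1.58, 0, 0, 0, 1.08], [1, -3.6, 1.58, 0, 0, 0, 1.2], [1, -3.6, 1.58, 0, 0, 0, 1.32], [1, -3.6, 1.58, 0, 0, 0, 1.44], [1, -3.6, 1.58, -1, 0, 0, 1.571], [1, -3.6, 1.58, -2, 0, 0, 1.571], [1, -3.6, 1.58, -3, 0, 0, 1.571], [1, -3.6, 1.58, -4, 0, 0, 1.571], [1, -3.6, 1.58, -4.4, 0, 0, 1.571], [1, -3.6, 1.58, -4.4, 0, 0, 1.571], [1, -3.6, 1.58, -4.4, 0, 0, 1.571]]}}

```text
t: 11.75
tool_pos: [0.4121, -0.1101, 0.0381]
orientation: [-0.642, -3.073, -0.001]
force: [-0.1, 0.1, -0.0]
opening: 0.0004
```

```bash
python3 - <<'E'
from h import *
s=robot.read_state();print(s["tool_pos"],s["opening"],s["force"])
a=cam("side","side9")["image"];cv2.imwrite("pics/z12.png",cv2.resize(a[280:450,240:510,::-1],None,fx=2.9,fy=2.9,interpolation=2))
E
```

```text
[ 0.41211895 -0.11014618  0.03807771] 0.0004221969927995962 [-0.10420037  0.05055835 -0.0475788 ]
```

View pics/z12.png

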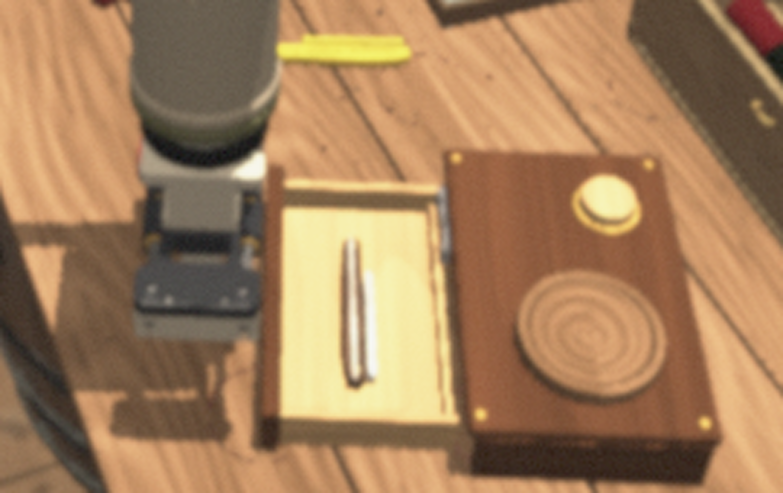

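>>> {"method": "drive_tool", "body": {"increments": [[1, 0.275, -0.12, 0, 0, 0, 0], [1, 0.55, -0.24, 0, 0, 0, 0], [1, 0.733, -0.32, 0, 0, 0, 0], [1, 0.87, -0.38, 0, 0, 0, 0], [1, 1.008, -0.44, 0, 0, 0, 0], [1, 1.145, -0.5, 0, 0, 0, 0], [1, 1.282, -0.56, 0, 0, 0, 0], [1, 1.42, -0.62, 0, 0, 0, 0], [1, 1.557, -0.68, 0, 0, 0, 0], [1, 1.695, -0.74, 0, 0, 0, 0], [1, 1.832, -0.8, 0, 0, 0, 0], [1, 1.97, -0.86, 0, 0, 0, 0], [1, 2.107, -0.92, 0, 0, 0, 0], [1, 2.244, -0.98, 0, 0, 0, 0], [1, 2.382, -1.04, 0, 0, 0, 0], [1, 2.519, -1.1, 0, 0, 0, 0], [1, 2.657, -1.16, 0, 0, 0, 0], [1, 2.794, -1.22, 0, 0, 0, 0], [1, 2.931, -1.28, 0, 0, 0, 0], [1, 3.069, -1.34, 0, 0, 0, 0]]}}

```text
t: 13.47
tool_pos: [0.4899, -0.1441, 0.0385]
orientation: [-0.642, -3.075, 0.0]
force: [-2.0, 0.8, -0.0]
opening: 0.0007
```

>>> {"method": "drive_tool", "body": {"increments": [[1, 0.137, -0.06, 0, 0, 0, 0], [1, 0.275, -0.12, 0, 0, 0, 0], [1, 0.412, -0.18, 0, 0, 0, 0], [1, 0.55, -0.24, 0, 0, 0, 0], [1, 0.687, -0.3, 0, 0, 0, 0], [1, 0.824, -0.36, 0, 0, 0, 0], [1, 0.962, -0.42, 0, 0, 0, 0], [1, 1.099, -0.48, 0, 0, 0, 0], [1, 1.237, -0.54, 0, 0, 0, 0], [1, 1.374, -0.6, 0, 0, 0, 0], [1, 1.511, -0.66, 0, 0, 0, 0], [1, 1.649, -0.72, 0, 0, 0, 0], [1, 1.74, -0.76, 0, 0, 0, 0], [1, 1.832, -0.8, 0, 0, 0, 0], [1, 1.832, -0.8, 0, 0, 0, 0], [1, 1.832, -0.8, 0, 0, 0, 0]]}}

```text
t: 14.8
tool_pos: [0.5356, -0.1641, 0.0385]
orientation: [-0.642, -3.075, -0.0]
force: [-3.3, 0.2, -0.4]
opening: 0.0002
```

```bash
python3 - <<'E'
from h import *
s=robot.read_state();print(s["tool_pos"],s["opening"],s["force"],s["t"])
th=np.radians(-23.6);Rm=np.array([[np.cos(th),-np.sin(th)],[np.sin(th),np.cos(th)]])
print(Rm.T@(s["tool_pos"][:2]-[.619,-.2006]),Rm.T@s["force"][:2])
a=cam("side","side10")["image"];cv2.imwrite("pics/z13.png",cv2.resize(a[280:450,240:510,::-1],None,fx=2.9,fy=2.9,interpolation=2))
E
```

```text
[ 0.53559391 -0.16405536  0.03854606] 0.0001938702389886886 [-3.29952956  0.16236484 -0.38114566] 14.8
[-9.10608458e-02  9.65987407e-05] [-3.08856852 -1.17217838]
```

View pics/z13.png

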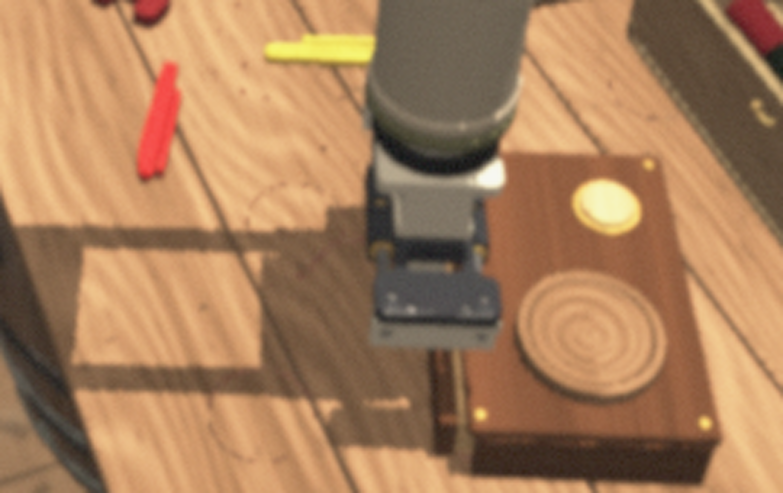

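Now the last ~10 mm, in small steps with force checks.

>>> {"method": "drive_tool", "body": {"increments": [[1, 0.073, -0.032, 0, 0, 0, 0], [1, 0.147, -0.064, 0, 0, 0, 0], [1, 0.22, -0.096, 0, 0, 0, 0], [1, 0.293, -0.128, 0, 0, 0, 0], [1, 0.293, -0.128, 0, 0, 0, 0], [1, 0.293, -0.128, 0, 0, 0, 0]]}}

```text
t: 15.35
tool_pos: [0.5431, -0.1673, 0.0386]
orientation: [0.642, 3.075, -0.0]
force: [-2.5, -0.1, -1.2]
opening: 0.0007
```

>>> {"method": "drive_tool", "body": {"increments": [[1, 0.037, -0.016, 0, 0, 0, 0], [1, 0.073, -0.032, 0, 0, 0, 0], [1, 0.073, -0.032, 0, 0, 0, 0], [1, 0.073, -0.032, 0, 0, 0, 0]]}}

```text
t: 15.68
tool_pos: [0.5447, -0.168, 0.0387]
orientation: [0.642, 3.075, 0.0]
force: [-4.2, 0.4, -1.3]
opening: 0.0008
```

>>> {"method": "drive_tool", "body": {"increments": [[1, 0.037, -0.016, 0, 0, 0, 0], [1, 0.073, -0.032, 0, 0, 0, 0], [1, 0.073, -0.032, 0, 0, 0, 0], [1, 0.073, -0.032, 0, 0, 0, 0]]}}

```text
t: 16.02
tool_pos: [0.5466, -0.1688, 0.0387]
orientation: [0.642, 3.075, 0.0]
force: [-3.1, 0.8, -0.6]
opening: 0.0003
```

>>> {"method": "drive_tool", "body": {"increments": [[1, 0.037, -0.016, 0, 0, 0, 0], [1, 0.073, -0.032, 0, 0, 0, 0], [1, 0.073, -0.032, 0, 0, 0, 0], [1, 0.073, -0.032, 0, 0, 0, 0]]}}

```text
t: 16.35
tool_pos: [0.5484, -0.1696, 0.0387]
orientation: [0.642, 3.075, -0.0]
force: [-2.7, 0.5, 1.1]
opening: 0.0004
```

>>> {"method": "drive_tool", "body": {"increments": [[1, 0.037, -0.016, 0, 0, 0, 0], [1, 0.073, -0.032, 0, 0, 0, 0], [1, 0.073, -0.032, 0, 0, 0, 0], [1, 0.073, -0.032, 0, 0, 0, 0]]}}

```text
t: 16.68
tool_pos: [0.5487, -0.1697, 0.0386]
orientation: [-0.641, -3.072, -0.001]
force: [-12.4, 3.9, 9.8]
opening: 0.0003
```

```bash
python3 - <<'E'
from h import *
a=cam("side","side11")["image"];cv2.imwrite("pics/z14.png",cv2.resize(a[320:450,360:510,::-1],None,fx=4.6,fy=4.6,interpolation=2))
E
```

```text
(no output)
```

View pics/z14.png

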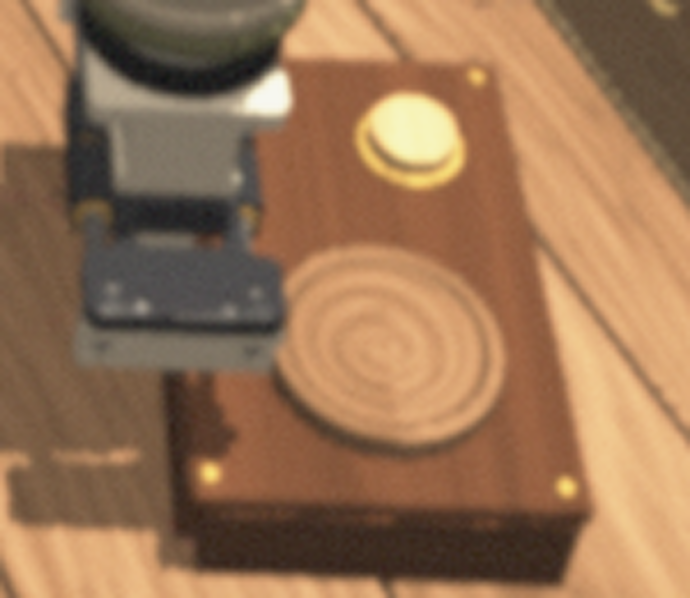

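Hard stop reached (about 13 N). Backing off slowly, then away.

>>> {"method": "drive_tool", "body": {"increments": [[1, -0.1, 0.044, 0, 0, 0, 0], [1, -0.2, 0.087, 0, 0, 0, 0], [1, -0.4, 0.17, 0, 0, 0, 0], [1, -0.9, 0.39, 0, 0, 0, 0], [1, -1.6, 0.7, 0, 0, 0, 0], [1, -2.2, 0.96, 0.5, 0, 0, 0], [1, -2.6, 1.13, 2.0, 0, 0, 0], [1, -2.6, 1.13, 3.5, 0, 0, 0], [1, -2.6, 1.13, 5.0, 0, 0, 0], [1, -2.6, 1.13, 6.5, 0, 0, 0], [1, -2.6, 2.5, 7.0, 0, 0, 0], [1, -2.6, 4.0, 7.0, 0, 0, 0], [1, -2.6, 4.0, 7.0, 0, 0, 0], [1, -2.6, 4.0, 7.0, 0, 0, 0]]}}

```text
t: 17.9
tool_pos: [0.4859, -0.069, 0.2146]
orientation: [0.637, 3.073, 0.0]
force: [-0.1, -0.2, -0.3]
opening: -0.0001
```

```bash
python3 - <<'E'
from h import *
a=cam("side","side12")["image"];b=cam("scene","scene12")["image"]
x=cv2.resize(a[320:450,370:500,::-1],(400,400),interpolation=2);y=cv2.resize(b[140:220,330:430,::-1],(400,400),interpolation=2)
cv2.imwrite("pics/z15.png",np.hstack([x,y]))
s=robot.read_state();print(s["force"],s["t"])
E
```

```text
[-0.76125306  0.95747735 -0.24118743] 18.0
```

View pics/z15.png

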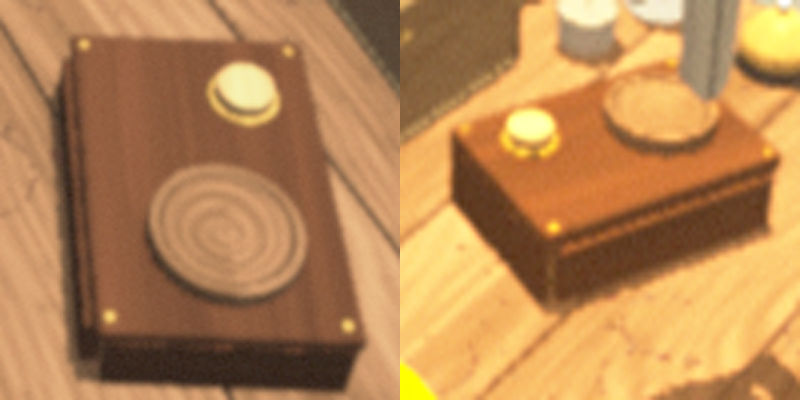

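View pics/side12.png

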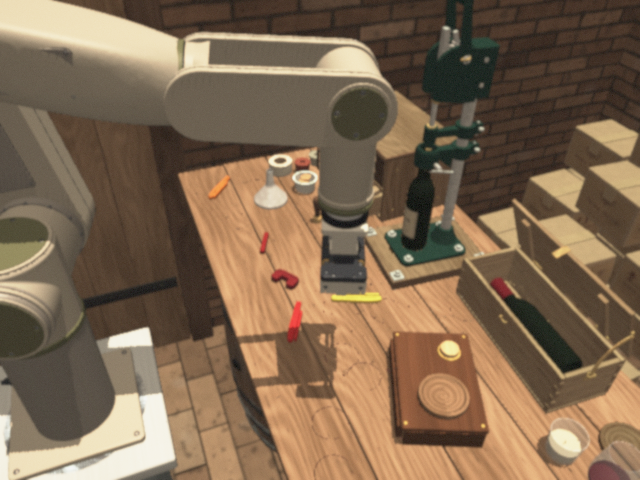

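The drawer is shut exactly as in the first pictures, more than 1 s after release, and the bystanders haven't moved.

```bash
python3 -c "
from plant import robot
print(robot.close_job())"
```

```text
the job is handed in; nothing more can be done
None
```

The corkscrew is in the drawer and the drawer is shut. I handed the job in at about 18 s of the 69 s allowed.

- **Opening:** I pressed the button with the closed fingertips and the drawer sprang fully out.
- **Placing:** I gripped the wood-and-metal corkscrew across its middle and lowered it onto the drawer floor until I felt contact, about 4 N. Then I opened the jaws part way. The wrist picture showed it lying flat, about central and parallel to the walls.
- **Closing:** I pushed the drawer front home until it met the hard stop, at about 13 N, and backed off.

**Last checks:** About 1.2 s after I began backing off, the side and scene pictures showed the drawer flush, looking the same as when it was shut at the start. The arm was clear, with no meaningful force on the tool. The cutter, wax and decoy corkscrews were in their original places. The arm mostly hid the stamp in the last side picture, and I did not look at the full final scene picture to check it. No check failed. The latch click can't be seen directly; I take it as latched because the drawer stayed shut against its spring.

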